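# Nip a glued card pad in the bench press until the torque knob clicks

## Task

Put the freshly glued pad of cards, boards and all, lengthways into the small bench press: flat on the bed, in the middle under the platen and right up against the back stop. Then screw the platen down on it with the black knob, clockwise, until the knob's torque clutch clicks - one click is enough, never more than two - and leave the pad clamped there. Leave the glue bottle and the paste jar standing where they are.

Things in the scene. Friction and masses are not known exactly. Their poses are not given: they have to be found in the camera images.
- pad: Loose pad of cards between two thin plywood boards: one flat block 132 x 60 x 18 mm (x, y, z), about 0.12 kg. Origin: centre of its underside; x runs along its length. It starts lying flat on the desk. It is the same either way round.
- press: Grey C-frame bench press, fixed to the desk, place and heading vary. Origin on the desk; x points from its open front to its column. Flat bed 12 mm high, x -75 to 73 mm, 116 mm wide. Back stop face at x = 30 mm; screw and knob axis at x = 2 mm. Open in front and at the sides, so a pad that is home overhangs the bed's front by 27 mm, free to be gripped by its long sides.
- press_stop (a point): Foot of the back stop: the point on the bed's top, 12 mm above the desk, midway along the bright upright stop plate (96 mm wide, 32 mm high). x points level from the mouth into the stop, y left along the stop, z up. A pad that is home has its centre 66 mm in front of this point (x = -66 mm).
- platen: Bright steel platen of the press, 52 x 66 x 10 mm (x, y, z), origin at the centre of its underside, over the bed in front of the stop. It only moves straight up and down with the screw. At the start its underside is 38 to 42 mm above the desk, that is 8 to 12 mm above the top of a pad on the bed.
- knob_grip (a point): Centre of the knob's finger bar, on the vertical screw axis, 149 mm above the desk with the screw up, 137 mm with the pad clamped. The black knob on top of the press has a round body 46 mm across and on it an upright flat-sided bar 46 mm long (x of this point), 15 mm thick (y), 28 mm high (14 mm above and below). Grip it across its 15 mm from above.
- screw (a joint): Turn of the press screw in rad, 0 fully up (starts 0 to 1.0), growing clockwise seen from above. It lowers platen and knob by 3.82 mm per rad, needs about 0.3 N m to turn and stays where it is left. The platen meets a pad on the bed at about 3.1 rad; its travel ends at 4.0.
- knob (a joint): Slip of the knob past the screw in rad, clockwise; 0 at the start. The knob carries the screw with it both ways and this stays under 0.1, until the platen is hard on the pad: near 0.4 N m the clutch balls climb over their teeth, at 0.2 the torque breaks away (the click) and the knob, let go, drops on into its next notch at 0.70. A second click leads to 1.40, a third to 2.09.
- glue_bottle: White glue bottle with an orange nozzle, 36 mm across, 112 mm tall, loose, standing behind the work. Origin at the centre of its foot.
- paste_jar: Black paste jar with a cream lid, 61 mm across, 50 mm tall, loose, standing behind the work. Origin at the centre of its foot.

How it is judged:
By the outcome, as a careful person would: the job done as asked, in the order asked, and still so for the second after the job is handed in, with the robot touching nothing.
It also fails if it takes over 69 s, if anything falls off the work surface, if the arm or the gripper's body presses on something with over 40 N, if the wrist force passes 120 N, or if a joint passes its speed limit or range.

## Robot

A 7-joint arm with a two-finger parallel gripper is mounted at the origin on a cart in front of the work surface, level with it; the furniture and walls round the work are solid. World frame = base frame: x ahead of the robot, y to its left, z up, the work surface at z = 0. Lengths are in m, angles in degrees, forces in N, time in s.
With the tool pointing down it reaches from about 0.425 to 0.875 m from the base axis. Payload 8.4 kg.
Tool frame: the origin (TCP) lies midway between the tips of the shut fingers; the grasp point (between the pads) lies 19 mm behind it (env.grip_point_offset is the distance from the TCP to the grasp point, in m); z points along the fingers, y is the line along which they close (so a half turn about z gives the same grasp; the last joint's range is limited). The gripper opens to 85 mm and grips with 20 to 120 N. Pads are 22 mm wide; open, the fingers measure 114 mm over their backs; the gripper's body (76 mm by 85 mm) begins 54 mm behind the grasp point. The pads swing forward as they close: fully open they stand 13 mm farther back than shut.
Start: joints at [69.202, 19.091, 2.286, 83.961, -0.768, 76.965, -3.352], TCP at [0.169, -0.627, 0.231] pointing down, gripper open.
Joint ranges: [-147.57, 147.57], [-21.85, 119.76], [-74.77, 79.35], [14.55, 137.4], [-85.83, 265.84], [4.83, 119.75], [-152.11, 152.11]. Speed limits (degrees/s): [127.2, 127.2, 159.86, 159.86, 180, 180, 180].

## Interface

Orientations are given as a 3x3 rotation matrix whose columns are the frame's x, y, z axes.
In Python, from station import env gives the robot as it stands. Calls block until the motion is done:
- env.move_ptp(position, orientation): joint-space move of the TCP to a pose.
- env.move_linear(position, rotation=None, speed=0.15, until_force=None): straight line of the TCP; rotation=None keeps the orientation; speed is the mean speed in m/s. With until_force (N) it stops when the force on the tool has changed by that much, and returns True; else False.
- env.move_j(angles): joint-space move.
- env.move_gripper(opening, f_grip=None): finger opening in m; f_grip is the grip in N (None keeps the last); returns when the fingers have stopped.
- env.pause(seconds).
- env.inverse_kinematics(position, orientation): joint angles nearest the present ones, or None.
- env.get_obs(): the state.
- env.camera(name): name is "scene" or "top" or "wrist"; returns a dict with "color" (480x640x3 uint8, red, green, blue), "vfov" (degrees; the focal length in pixels is half the picture's height over the tangent of half this angle, whatever the lens; pixels are square), "cx", "cy" (the principal point, pixels), "k1" (the pictures are not rectified: a ray, as slopes to the right and down, at radius r is drawn at 1 + k1 r^2 times it, then the intrinsics apply), "origin" and "attitude" of the camera in the world. Camera axes: x right, y down, z forward; pixel columns grow to the right and rows downward; lengths in m; the calibration is good to about 2 mm. A picture is of the moment at which its call begins. There is no depth.
A pose or a line that the arm cannot do raises env.Unreachable and nothing moves.
- env.close_job(): hands the job in; it is judged then, once.
The state is a dict: "clock": time; "q": joint angles; "joint_velocities": joint speeds; "joint_torque": joint torques, N m; "eef_pos": TCP position; "eef_rot": TCP orientation; "contact_force": force on the tool from outside, world axes, zero at the start; "ft_torque": the same for the moment, N m; "opening": finger opening in m; "finger_force": force on a finger pad.
Only numpy, scipy, OpenCV 4.12 (cv2) and the standard library are available. Lean on these libraries where they do the work, as an engineer would, in place of code of your own. Each camera call takes 0.05 s, during which the arm holds its last target. There are 200 camera calls.

## Working session

There is one attempt and no reset: what is moved stays moved. The work goes in short steps, each a Python script; the robot and the scene stay as the last script left them, time stands still between calls to the robot, and variables do not carry over. Pictures are saved under pics/ and viewed, at most 10 in all, crops included, and the job is handed in when it is done.

```bash
mkdir -p pics; ls
python3 - <<'E'
from station import env
import cv2,pickle
d={}
for n in ("scene","top","wrist"):
    c=env.camera(n); d[n]=c
    cv2.imwrite(f"pics/{n}0.png",c["color"][:,:,::-1])
    print(n,c["vfov"],c["cx"],c["cy"],c["k1"],c["origin"],c["attitude"])
pickle.dump(d,open("c0.pkl","wb"))
print(env.get_obs(),env.grip_point_offset)
E
```

```text
pics
scene 50.259261702965205 315.5763607790835 239.51721435756096 -0.11049684388483193 [ 0.31815984 -0.39243363  0.71186369] [[ 0.90178177 -0.29828664  0.31275346]
 [-0.43164771 -0.585306    0.68636516]
 [-0.02167708 -0.7539509  -0.65657303]]
top 52.393020343115815 315.3526829127987 240.97482445063974 0.039976852665169094 [0.53475437 0.21959336 0.98500944] [[ 0.01196521 -0.99703925  0.07595768]
 [-0.99982025 -0.01081205  0.0155747 ]
 [-0.01470733 -0.07613038 -0.9969894 ]]
wrist 58.903405095044036 321.9397166781941 237.6095992973483 0.02652389052442555 [ 0.23885484 -0.60761103  0.37357236] [[ 0.25947492 -0.9244572  -0.27937725]
 [-0.9657488  -0.24880589 -0.07365381]
 [-0.00142091  0.28891956 -0.95735232]]
{'clock': 0.15, 'q': array([69.20368781, 19.12100463,  2.2843445 , 83.99820106, -0.76750133,
       76.96469725, -3.3535675 ]), 'joint_velocities': array([ 0.0334816 , -0.11657767, -0.04586779, -0.07088044, -0.00116517,
       -0.01381325, -0.03903798]), 'joint_torque': array([ 1.38300093e-03, -6.59040570e+01,  1.36632364e+00, -4.05866289e+01,
        1.67606439e-02,  9.77389194e-03, -6.75050023e-05]), 'eef_pos': array([ 0.16935857, -0.62719614,  0.23065235]), 'eef_rot': array([[ 9.65425814e-01,  2.60677666e-01, -3.89165770e-04],
       [ 2.60677944e-01, -9.65425152e-01,  1.13367821e-03],
       [-8.01858339e-05, -1.19592914e-03, -9.99999282e-01]]), 'contact_force': array([-0.62820255, -0.3344255 ,  0.70309403]), 'ft_torque': array([ 0.00740356, -0.00823574,  0.02203756]), 'finger_force': 0.0, 'opening': 0.08540000345707402} 0.0187
```

View pics/top0.png

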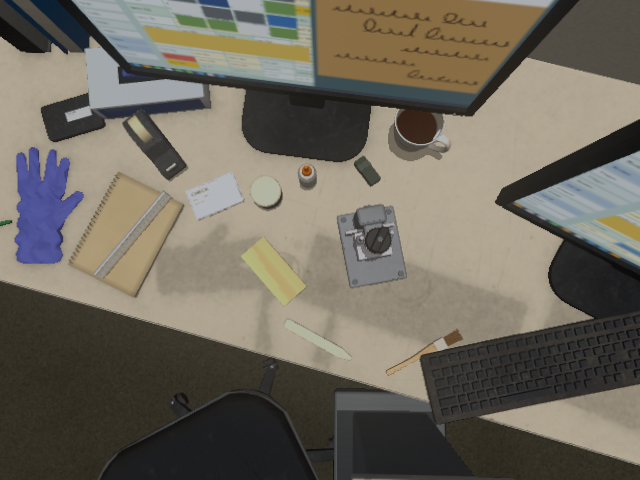

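View pics/scene0.png

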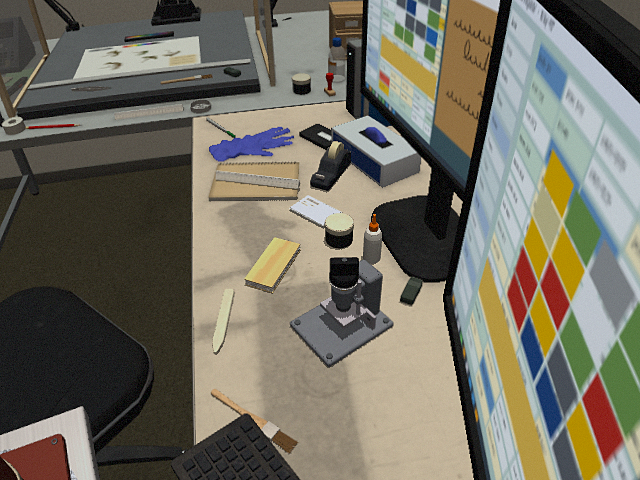

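The top view shows the pad at (273,270), the press at (372,246) with its knob at (378,239), the jar at (266,192) and the bottle at (307,175). The press column points up in the image (+x). The scene view agrees.

```bash
cat > h.py <<'E'
import numpy as np,cv2
def K(c):
    f=240/np.tan(np.radians(c["vfov"])/2); return f
def rays(c,px):
    px=np.asarray(px,float).reshape(-1,2); f=K(c)
    k=np.array([[f,0,c["cx"]],[0,f,c["cy"]],[0,0,1.]])
    n=cv2.undistortPoints(px[:,None],k,np.array([c["k1"],0,0,0.]))[:,0]
    d=np.c_[n,np.ones(len(n))]@np.array(c["attitude"]).T
    return d
def plane(c,px,z):
    d=rays(c,px); o=np.array(c["origin"]); return o+d*((z-o[2])/d[:,2])[:,None]
def proj(c,P):
    P=(np.asarray(P,float).reshape(-1,3)-c["origin"])@np.array(c["attitude"])
    s=P[:,:2]/P[:,2:]; s=s*(1+c["k1"]*(s**2).sum(1,keepdims=True))
    return s*K(c)+[c["cx"],c["cy"]]
def rect(c,mask,z,near=None):
    cs,_=cv2.findContours(mask.astype(np.uint8),cv2.RETR_EXTERNAL,cv2.CHAIN_APPROX_NONE)
    k=max(cs,key=cv2.contourArea)
    w=plane(c,k[:,0].astype(float),z)[:,:2]
    (cx,cy),(a,b),t=cv2.minAreaRect((w*1000).astype(np.float32))
    if a<b: a,b,t=b,a,t+90
    return (cx,cy),(a,b),(t+90)%180-90,k   # heading of long side, deg
def inter(cs,pxs):
    A=np.zeros((3,3));b=np.zeros(3)
    for c,p in zip(cs,pxs):
        d=rays(c,p)[0];d/=np.linalg.norm(d);M=np.eye(3)-np.outer(d,d);A+=M;b+=M@c["origin"]
    return np.linalg.solve(A,b)
def down(psi):
    "tool down, tool y axis at heading psi (deg)"
    p=np.radians(psi); y=np.array([np.cos(p),np.sin(p),0]); z=np.array([0,0,-1.]); return np.c_[np.cross(y,z),y,z]
def boxmask(m,x0,y0,x1,y1):
    o=np.zeros_like(m);o[y0:y1,x0:x1]=m[y0:y1,x0:x1];return o
E
python3 - <<'E'
import pickle;from h import *
d=pickle.load(open("c0.pkl","rb"))
for n,pb in (("top",(230,225,318,312)),("scene",(235,225,310,300))):
    c=d[n];hsv=cv2.cvtColor(c["color"],cv2.COLOR_RGB2HSV)
    x0,y0,x1,y1=pb
    print(n,"pad hsv",hsv[(y0+y1)//2-5,(x0+x1)//2-3],"desk",hsv[y0+2,x0+2])
    m=boxmask((hsv[...,1]>75)&(hsv[...,0]>15)&(hsv[...,0]<35)&(hsv[...,2]>120),*pb)
    print(rect(c,m,.018)[:3],m.sum())
c=d["top"];hsv=cv2.cvtColor(c["color"],cv2.COLOR_RGB2HSV)
print("bed hsv",hsv[270,370],hsv[215,350],"desk",hsv[290,330],hsv[240,325])
m=boxmask(((hsv[...,1]<40)|(hsv[...,0]>60))&(hsv[...,2]<165),325,195,415,300)
r=rect(c,m,.012);print(r[:3])
v=cv2.resize(c["color"][185:305,230:420],None,fx=4,fy=4,interpolation=cv2.INTER_CUBIC)
mm=cv2.resize(m.astype(np.uint8)[185:305,230:420],None,fx=4,fy=4)
cs,_=cv2.findContours(mm,0,1);cv2.drawContours(v,cs,-1,(255,0,0),1)
cv2.imwrite("pics/topcrop.png",v[...,::-1])
E
```

```text
top pad hsv [ 25  95 180] desk [ 20  44 170]
((548.2715454101562, 316.75732421875), (132.00730895996094, 59.527774810791016), 42.02524948120117) 1950
scene pad hsv [ 25 111 209] desk [ 17  53 154]
((545.51904296875, 314.32476806640625), (132.532470703125, 60.49204635620117), 41.64936447143555) 1405
bed hsv [110   6 129] [105   4 130] desk [ 19  46 139] [ 19  44 145]
((604.2440795898438, 124.35230255126953), (157.85032653808594, 116.07682800292969), 11.157014846801758)
```

View pics/topcrop.png

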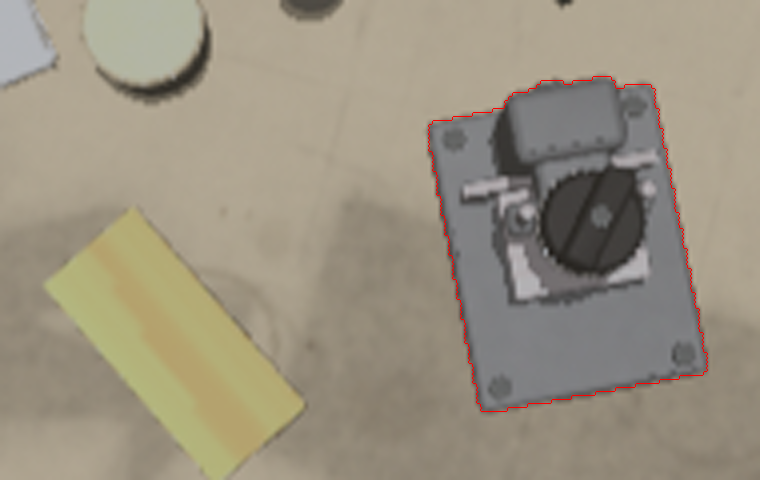

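The press measures 116 mm wide, which matches, and its heading is about 11°. The knob bar runs from roughly (575,260) to (615,175) in the crop. Next I check the knob position and the inverse kinematics.

Run:
```python
import pickle;from h import *
from station import env
d=pickle.load(open("c0.pkl","rb"))
c=d["top"]; print("knob z.163",plane(c,[380,239],.163), "z.149",plane(c,[380,239],.149))
O=np.array([.6004,.1236]);a=np.radians(11.16);u=np.array([np.cos(a),np.sin(a)])
print("axis",O+.002*u)
def ik(xy,z,p):
    q=env.inverse_kinematics([*xy,z],down(p)); return None if q is None else np.round(q,0).astype(int)
P=np.array([.547,.3155]);b=np.radians(42);v=np.array([np.cos(b),np.sin(b)])
for s in(-1,1):
  for p in (132,-48): print("pick",s,p,ik(P+s*.052*v,0.0,p))
for g in(-.15,-.088):
  for p in (101,-79): print("ins",g,p,ik(O+g*u,.02,p))
for p in range(-180,180,20): print("knob",p,ik(O+.002*u,.13,p),end=";")
print()
for p in(101,-79): print("view",p,ik([.5,.2],.28,p))
```

```text
knob z.163 [[0.60190241 0.12346084 0.163     ]] z.149 [[0.60304604 0.12182357 0.149     ]]
axis [0.60236218 0.1239871 ]
pick -1 132 [ 15  41 -63 104  42  62  68]
pick -1 -48 [ -4  29 -36 105  21  53 -97]
pick 1 132 [  7  52 -63  89  48  70  67]
pick 1 -48 [-10  39 -35  90  25  59 -99]
ins -0.15 101 [ 30  18 -52 120  19  50  68]
ins -0.15 -79 [  28   17  -49  120   17   50 -111]
ins -0.088 101 [ 29  27 -54 112  27  55  63]
ins -0.088 -79 [  25   25  -49  112   23   54 -114]
knob -180 [ 31  33 -63  94  31  72 142];knob -160 [ -65   36   70   98  -36   71 -147];knob -140 [ -60   29   58   98  -26   68 -134];knob -120 [  19   26  -45   94   19   68 -150];knob -100 [  22   27  -49   94   22   69 -132];knob -80 [  24   28  -52   94   23   69 -113];knob -60 [ 26  29 -54  94  25  70 -94];knob -40 [ 27  30 -56  94  26  71 -75];knob -20 [ 28  31 -58  94  27  71 -56];knob 0 [ 28  31 -58  94  27  71 -36];knob 20 [ 28  30 -58  94  27  71 -15];knob 40 [ 27  30 -57  94  27  71   5];knob 60 [ 27  30 -57  94  26  71  25];knob 80 [ 27  30 -57  94  26  71  45];knob 100 [ 27  30 -56  94  26  70  65];knob 120 [ 31  33 -63  94  31  72  82];knob 140 [ 31  33 -63  94  31  72 102];knob 160 [ 31  33 -63  94  31  72 122];
view 101 [ 35  17 -73  93  16  83  62]
view -79 [  35   17  -73   93   16   83 -118]
```

Run:
```python
import pickle;from h import *
from station import env
d=pickle.load(open("c0.pkl","rb"))
print("monitor corner",inter([d["top"],d["scene"]],[[500,203],[447,297]]))
for xyz,p in (([.36,-.28,.28],-30),([.45,.0,.30],40),([.48,.2,.28],101)):
    env.move_ptp(xyz,down(p)); o=env.get_obs(); print(o["clock"],o["q"].round(0),o["eef_pos"].round(3))
env.pause(.2)
d={n:env.camera(n) for n in("wrist","scene")}
pickle.dump(d,open("c1.pkl","wb"));cv2.imwrite("pics/wrist1.png",d["wrist"]["color"][...,::-1])
print(d["wrist"]["origin"],d["wrist"]["attitude"])
```

```text
monitor corner [ 0.65612357 -0.05718042  0.21867511]
1.6333 [ 51.  -4. -17. 104.  -1.  80.   4.] [ 0.359 -0.281  0.28 ]
2.7667 [ 34.  -5. -36. 102.  -3.  82.  38.] [ 0.45  -0.002  0.3  ]
3.5917 [ 19.   7. -49.  96.   5.  80.  70.] [0.481 0.198 0.28 ]
[0.40681939 0.18515397 0.42312577] [[-1.85533034e-01  9.40878647e-01  2.83416415e-01]
 [ 9.82637729e-01  1.77873184e-01  5.27657456e-02]
 [-7.66016559e-04  2.88285451e-01 -9.57544209e-01]]
```

View pics/wrist1.png

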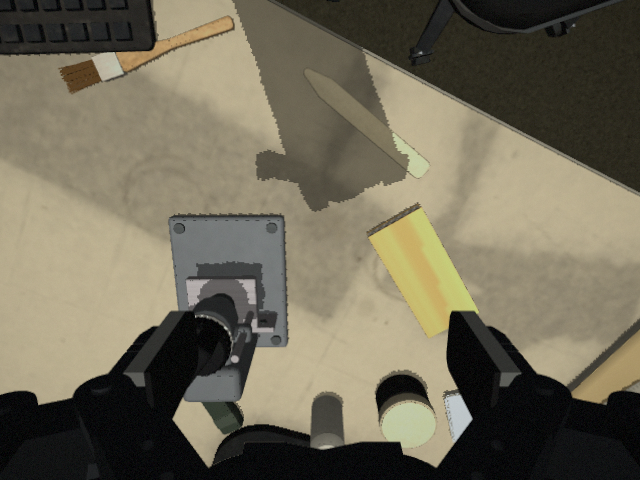

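The wrist view shows the bed's front corners at about (171,218) and (285,218), and the near end of the pad at about (369,239) and (421,209). The bottle, jar and pad all match the earlier views.

Run:
```python
import pickle;from h import *
d=pickle.load(open("c1.pkl","rb"));c=d["wrist"]
def press_pts(c,O,a):
    u=np.array([np.cos(a),np.sin(a)]);v=np.array([-u[1],u[0]])
    return lambda x,y:O+x*u+y*v
F=press_pts(c,np.array([.6004,.1236]),np.radians(11.16))
hsv=cv2.cvtColor(c["color"],cv2.COLOR_RGB2HSV).astype(int)
s=hsv[...,1]; 
L=[];R=[]
for r in range(224,262,3):
    row=hsv[r,150:305,0]; g=(row>60)|(s[r,150:305]<25)
    i=np.where(g)[0]; L.append([150+i[0]-.5,r]);R.append([150+i[-1]+.5,r])
Lw=plane(c,L,.012);Rw=plane(c,R,.012)
h=[np.degrees(np.arctan2(*(np.polyfit(w[:,0],w[:,1],1)[0],1))) for w in(Lw,Rw)]
print("side headings",h,"width",np.linalg.norm(Lw.mean(0)-Rw.mean(0)))
a=np.radians(11.16);n=np.array([-np.sin(a),np.cos(a)])
print("lateral offset centre wrist",((Lw+Rw)/2)[:,:2].mean(0)@n,"top",np.array([.6004,.1236])@n)
print("cols r200-226 at x=230 V",hsv[210:226,230,2])
print("front", [plane(c,[x,218],.012)[0,:2].round(4) for x in (171,228,285)],"pred",F(-.075,.058),F(-.075,0),F(-.075,-.058))
print("pad end mid",plane(c,[395,224],.018)[0], "pred",np.array([.547,.3155])-.066*np.array([np.cos(np.radians(42)),np.sin(np.radians(42))]))
# scene bed lateral
c=d["scene"];print("scene pred corners",proj(c,[[*F(-.075,.058),.012],[*F(-.075,-.058),.012],[*F(.073,-.058),.012]]).round(1))
v=c["color"][240:370,280:400];cv2.imwrite("pics/sc.png",cv2.resize(v,None,fx=4,fy=4,interpolation=cv2.INTER_CUBIC)[...,::-1])
```

```text
side headings [np.float64(11.001653859687808), np.float64(10.812881130685977)] width 0.11473923036887686
lateral offset centre wrist 0.005938694612729923 top 0.005055687338259586
cols r200-226 at x=230 V [153 148 147  93  86  49  50  75  98 108 117 124 124 123 123 121]
front [array([0.5364, 0.0567]), array([0.5258, 0.1122]), array([0.5153, 0.1679])] pred [0.51559234 0.16598704] [0.52681821 0.10908379] [0.53804408 0.05218054]
pad end mid [0.4996049  0.27559255 0.018     ] pred [0.49795244 0.27133738]
scene pred corners [[288.6 319.6]
 [328.7 362.6]
 [394.9 319.8]]
```

View pics/sc.png

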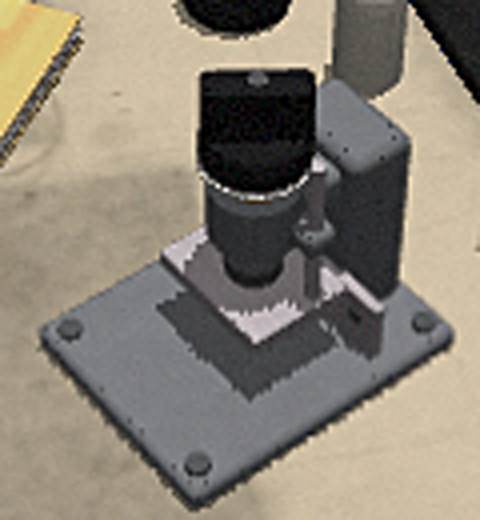

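Run:
```python
from h import *
from station import env
b=np.radians(42);v=np.array([np.cos(b),np.sin(b)]);G=np.array([.548,.317])-.0525*v
R=down(132)
env.move_gripper(.078,60)
env.move_ptp([*G,.10],R); env.move_linear([*G,.02],speed=.15)
hit=env.move_linear([*G,-.016],speed=.03,until_force=4)
z=env.get_obs()["eef_pos"][2]; print(hit,z)
env.move_linear([*G,z+.005],speed=.05)
env.move_gripper(.050,60)
o=env.get_obs();print(o["opening"],o["finger_force"],o["eef_pos"],o["contact_force"].round(1),o["clock"])
```

```text
True -0.01015573079276981
0.0588800202887573 69.79601103206733 [ 0.50924515  0.28228315 -0.00448292] [-1.7 -1.   8.3] 7.1333
```

Run:
```python
from h import *
from station import env
O=np.array([.6004,.1236]);a=np.radians(11.05);u=np.array([np.cos(a),np.sin(a)])
o=env.get_obs();p=o["eef_pos"]
env.move_linear([p[0],p[1],.10],speed=.12)
env.move_ptp([.435,.20,.10],down(125))
S=O-.153*u;R=down(101.05)
env.move_ptp([*S,.10],R)
env.move_linear([*S,.0115],speed=.12); env.pause(.2)
o=env.get_obs();print(o["opening"],o["finger_force"],o["eef_pos"],o["clock"],o["q"].round(0))
c=env.camera("top");s=env.camera("scene")
import pickle;pickle.dump((c,s),open("c2.pkl","wb"))
hsv=cv2.cvtColor(c["color"],cv2.COLOR_RGB2HSV)
m=boxmask((hsv[...,1]>75)&(hsv[...,0]>15)&(hsv[...,0]<35)&(hsv[...,2]>90),325,225,450,350)
print(rect(c,m,.033)[:3])
A=cv2.resize(c["color"][190:340,310:440],None,fx=3,fy=3,interpolation=2);B=cv2.resize(s["color"][230:380,230:360],None,fx=3,fy=3,interpolation=2)
cv2.imwrite("pics/ins.png",np.hstack([A,B])[...,::-1])
```

```text
0.058658741744792305 64.52031254768372 [0.45077834 0.09425298 0.01213649] 10.275 [ 25.  17. -46. 121.  16.  49.  70.]
((514.8935546875, 107.71561431884766), (106.58759307861328, 61.356815338134766), 11.560819625854492)
```

View pics/ins.png

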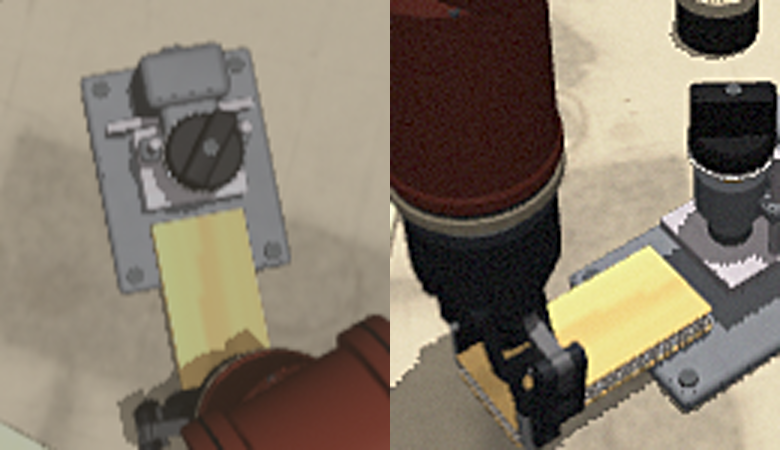

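Pad held level, lined up with the bed (centre within about 1 mm), in front of the platen. Now I insert it.

Run:
```python
from h import *
from station import env
O=np.array([.6004,.1236]);a=np.radians(11.05);u=np.array([np.cos(a),np.sin(a)])
def st(t):
    o=env.get_obs();print(t,((o["eef_pos"][:2]-O)@u).round(4),o["eef_pos"].round(4),o["contact_force"].round(1),round(o["opening"],4),round(o["clock"],2))
P=lambda x:O+x*u
print(env.move_linear([*P(-.099),.0115],speed=.06,until_force=6));st("adv")
print(env.move_linear([*P(-.099),.005],speed=.02,until_force=3));st("low")
z=env.get_obs()["eef_pos"][2]
print(env.move_linear([*P(-.078),z],speed=.03,until_force=9));st("push")
```

```text
False
adv -0.0994 [0.5028 0.1046 0.0114] [ 0.1  1.  -2.6] 0.0586 11.43
True
low -0.099 [0.5033 0.1045 0.0072] [-1.1 -1.6  5.4] 0.0586 11.72
True
push -0.0987 [0.5036 0.1046 0.0073] [-0.6 -1.6  5.9] 0.0587 11.97
```

Run:
```python
from h import *
from station import env
O=np.array([.6004,.1236]);a=np.radians(11.05);u=np.array([np.cos(a),np.sin(a)])
def st(t):
    o=env.get_obs();print(t,((o["eef_pos"][:2]-O)@u).round(4),o["eef_pos"].round(4),o["contact_force"].round(1),round(o["opening"],4),round(o["clock"],2))
P=lambda x:O+x*u
x=(env.get_obs()["eef_pos"][:2]-O)@u
env.move_linear([*P(x),.0085],speed=.02);st("up")
for i in range(3):
    h=env.move_linear([*P(-.078),.0085],speed=.03,until_force=10);st(f"push {h}")
    if (env.get_obs()["eef_pos"][:2]-O)@u>-.092: break
```

```text
up -0.0989 [0.5034 0.1046 0.0084] [ 0.3 -0.5 -1.3] 0.0588 12.22
push True -0.0898 [0.5123 0.1063 0.0076] [-0.3  0.3  0. ] 0.0586 12.66
```

Run:
```python
from h import *
from station import env
O=np.array([.6004,.1236]);a=np.radians(11.05);u=np.array([np.cos(a),np.sin(a)])
def st(t):
    o=env.get_obs();print(t,((o["eef_pos"][:2]-O)@u).round(4),o["eef_pos"].round(4),o["contact_force"].round(1),round(o["opening"],4),round(o["clock"],2))
P=lambda x:O+x*u
for i in range(2):
    h=env.move_linear([*P(-.080),.0083],speed=.02,until_force=12);st(f"push {h}");env.pause(.1);st("")
c=env.camera("top");s=env.camera("scene")
A=cv2.resize(c["color"][190:340,310:440],None,fx=3,fy=3,interpolation=2);B=cv2.resize(s["color"][230:380,260:390],None,fx=3,fy=3,interpolation=2)
cv2.imwrite("pics/home.png",np.hstack([A,B])[...,::-1])
```

```text
push True -0.0895 [0.5126 0.1063 0.0074] [-2.3 -0.5  5.8] 0.0589 12.95
 -0.0895 [0.5126 0.1064 0.0074] [-1.2 -0.2  6.1] 0.0585 13.05
push True -0.0896 [0.5125 0.1064 0.0074] [-2.3 -1.2  7. ] 0.0587 13.31
 -0.0895 [0.5125 0.1064 0.0074] [-1.9 -1.4  5.8] 0.0587 13.41
```

View pics/home.png

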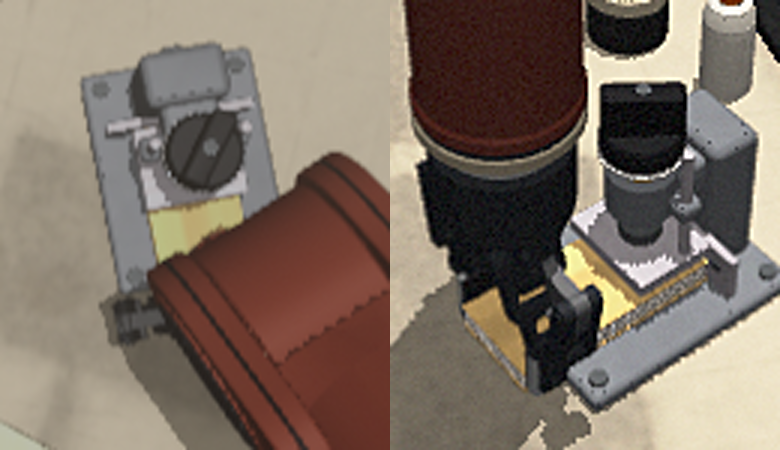

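The scene crop shows the pad's end at the stop plate, under the platen. I'll release it, nudge it home with the closed fingers, and check it with the wrist camera.

Run:
```python
from h import *
from station import env
import pickle
O=np.array([.6004,.1236]);a=np.radians(11.05);u=np.array([np.cos(a),np.sin(a)])
def st(t):
    o=env.get_obs();print(t,((o["eef_pos"][:2]-O)@u).round(4),o["eef_pos"].round(4),o["contact_force"].round(1),round(o["opening"],4),round(o["clock"],2))
P=lambda x:O+x*u
env.move_gripper(.076);st("open")
p=env.get_obs()["eef_pos"]
env.move_linear([p[0],p[1],.07],speed=.12)
env.move_gripper(.0,20)
env.move_linear([*P(-.130),.07],speed=.15)
env.move_linear([*P(-.130),.017],speed=.12);env.pause(.2)
h=env.move_linear([*P(-.108),.017],speed=.03,until_force=6);st(f"push {h}");env.pause(.1);st("")
env.move_linear([*P(-.130),.017],speed=.1)
env.move_linear([*P(-.130),.20],speed=.2);env.pause(.2)
c=env.camera("wrist");t=env.camera("top");pickle.dump((c,t),open("c3.pkl","wb"));cv2.imwrite("pics/w3.png",c["color"][...,::-1]);st("")
```

```text
open -0.0904 [0.5117 0.1061 0.0066] [ 0.2 -0.2  0.2] 0.0756 13.82
push True -0.1134 [0.4891 0.1019 0.0166] [-0.4 -1.   0. ] -0.0001 16.98
 -0.1134 [0.4891 0.1018 0.0165] [ 0.5  0.2 -0.1] 0.0 17.08
 -0.1303 [0.4725 0.0987 0.1994] [-0.2  0.5  0.9] 0.0001 18.76
```

View pics/w3.png

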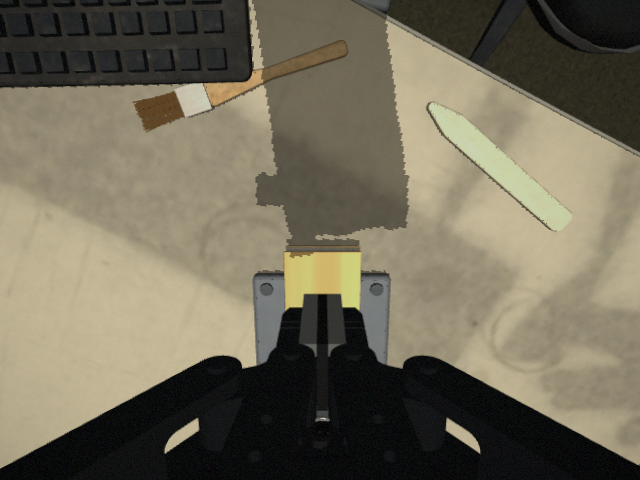

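The pad is centred on the bed: pad columns 285–361, bed 253–390, and the front edges are parallel. I check the overhang and measure the bar heading in the top view.

Run:
```python
from h import *
import pickle
c,t=pickle.load(open("c3.pkl","rb"))
O=np.array([.6004,.1236]);a=np.radians(11.05);u=np.array([np.cos(a),np.sin(a)]);n=np.array([-u[1],u[0]])
hsv=cv2.cvtColor(c["color"],cv2.COLOR_RGB2HSV).astype(int)
print("pad col V",hsv[236:262,325,2],"bed col V",hsv[262:284,272,2])
for nm,px,z in(("padfront",[323,251.5],.03),("bedfront",[270,274],.012),("padL",[284.5,275],.03),("padR",[361,275],.03),("bedL",[253.5,300],.012),("bedR",[389.5,300],.012)):
    w=plane(c,px,z)[0,:2]-O;print(nm,(w@u*1e3).round(1),(w@n*1e3).round(1))
A=cv2.resize(t["color"][215:263,352:404],None,fx=10,fy=10,interpolation=2)
cv2.imwrite("pics/knob.png",A[...,::-1])
```

```text
pad col V [161 158 159 100  89  91  91  89  90  74 112 113 101  95  84  87 188 208
 208 209 209 207 209 210 209 208] bed col V [158 161 156 159 157 154 157 157 160 101  92  49  46  63  81  95 106  73
 119 125 125 124]
padfront -103.4 1.4
bedfront -78.2 -42.6
padL -84.1 -28.9
padR -84.0 31.2
bedL -54.8 -57.3
bedR -54.7 57.4
```

View pics/knob.png

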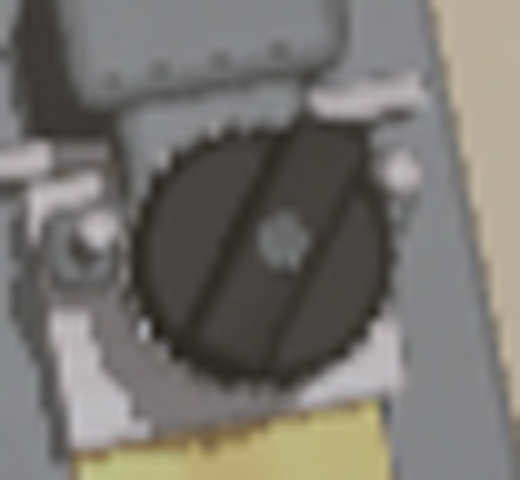

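The overhang comes out at about 27 mm and the pad is roughly 1 mm off centre, which is fine. The bar edges run from (268,145) to (195,335) and from (360,180) to (272,360), so the bar heading is about −23.3° and the gripper y-axis goes to 66.7°.

Run:
```python
from h import *
from station import env
K=np.array([.6023,.1237]);p=66.7
def st(t):
    o=env.get_obs();print(t,o["eef_pos"].round(4),o["contact_force"].round(1),o["ft_torque"].round(2),round(o["opening"],4),round(o["clock"],2),o["q"].round(0))
env.move_gripper(.032,50)
env.move_ptp([*K,.215],down(p));st("above")
env.move_linear([*K,.165],speed=.1)
h=env.move_linear([*K,.118],speed=.03,until_force=4);st(f"down {h}")
z=env.get_obs()["eef_pos"][2]
env.move_linear([*K,z+.004],speed=.05)
env.move_gripper(.008,50);env.pause(.1);st("grip")
```

```text
above [0.6016 0.124  0.2147] [-0.3  0.7  0. ] [0.03 0.01 0.04] 0.032 19.91 [ 22.  22. -49.  88.  17.  77.  39.]
down True [0.6023 0.1237 0.133 ] [-0.6 -1.   7.2] [-0.11  0.16  0.02] 0.032 21.59 [ 21.  26. -47.  94.  20.  69.  36.]
grip [0.6022 0.1235 0.1369] [-0.6 -0.6  1.5] [-0.23  0.23 -0.32] 0.0145 22.23 [ 21.  26. -47.  94.  20.  69.  36.]
```

```bash
cat > turn.py <<'E'
from h import *
from station import env
K=np.array([.6022,.1235])
def step(p,z):
    env.move_ptp([*K,z],down(p)); env.pause(.05)
    ts=[]
    for i in range(3): ts.append(env.get_obs()["ft_torque"][2]); env.pause(.02)
    o=env.get_obs(); R=o["eef_rot"]; pa=np.degrees(np.arctan2(R[1,1],R[0,1]))
    print(f"p {p:.1f} act {pa:.1f} tz {np.mean(ts):.3f} F {o['contact_force'].round(1)} q7 {o['q'][6]:.0f} z {o['eef_pos'][2]:.4f} op {o['opening']:.4f} t {o['clock']:.2f}")
    return np.mean(ts)
E
python3 - <<'E'
from turn import *
p0=66.7;z0=.1369
for d in (10,25,40,60,80,100): step(p0-d,z0-.00382*np.radians(d))
E
```

```text
p 56.7 act 57.0 tz 0.134 F [-0.3 -0.7  4.6] q7 27 z 0.1364 op 0.0142 t 22.60
p 41.7 act 42.0 tz 0.156 F [ 0.  -0.3  4.4] q7 13 z 0.1354 op 0.0140 t 23.04
p 26.7 act 27.0 tz 0.131 F [-0.3 -0.8  4.9] q7 -1 z 0.1344 op 0.0142 t 23.48
p 6.7 act 7.0 tz 0.149 F [0.6 0.  4.5] q7 -20 z 0.1330 op 0.0139 t 23.99
p -13.3 act -13.0 tz 0.176 F [2.8 0.6 4.6] q7 -38 z 0.1317 op 0.0137 t 24.50
p -33.3 act -33.0 tz 0.145 F [ 3.6 -0.6  4.9] q7 -57 z 0.1304 op 0.0145 t 25.02
```

Run:
```python
from turn import *
p0=66.7;z0=.1369;pk=0
for d in range(104,185,4):
    try: t=step(p0-d,z0-.00382*np.radians(d))
    except env.Unreachable: print("limit");break
    pk=max(pk,t)
    if pk>.27 and t<pk-.12: print("CLICK?");break
```

```text
p -37.3 act -37.1 tz 0.204 F [ 5.4 -0.1  5. ] q7 -61 z 0.1301 op 0.0142 t 25.37
p -41.3 act -41.1 tz 0.218 F [ 5.1 -0.1  4.8] q7 -65 z 0.1299 op 0.0141 t 25.72
p -45.3 act -45.1 tz 0.198 F [4.3 0.1 4.4] q7 -69 z 0.1296 op 0.0141 t 26.07
p -49.3 act -49.1 tz 0.207 F [ 5.5 -0.6  3.6] q7 -73 z 0.1293 op 0.0140 t 26.42
p -53.3 act -53.1 tz 0.181 F [6.1 0.1 4.6] q7 -76 z 0.1291 op 0.0144 t 26.77
p -57.3 act -57.1 tz 0.225 F [5.8 0.2 4.3] q7 -80 z 0.1288 op 0.0140 t 27.12
p -61.3 act -61.1 tz 0.213 F [ 4.8 -1.2  3.9] q7 -84 z 0.1285 op 0.0144 t 27.47
p -65.3 act -65.1 tz 0.179 F [ 5.4 -1.   4.4] q7 -88 z 0.1283 op 0.0143 t 27.82
p -69.3 act -69.1 tz 0.192 F [ 5.3 -0.   5. ] q7 -92 z 0.1280 op 0.0141 t 28.17
p -73.3 act -73.1 tz 0.236 F [ 5.3 -0.1  4.4] q7 -95 z 0.1277 op 0.0141 t 28.52
p -77.3 act -77.1 tz 0.187 F [ 5.3 -0.3  3.8] q7 -99 z 0.1275 op 0.0141 t 28.87
p -81.3 act -81.1 tz 0.256 F [ 4.9 -0.3  4.7] q7 -103 z 0.1273 op 0.0145 t 29.22
p -85.3 act -85.1 tz 0.230 F [ 5.  -1.2  6. ] q7 -107 z 0.1273 op 0.0144 t 29.57
p -89.3 act -89.1 tz 0.069 F [ 4.1 -0.5  8. ] q7 -111 z 0.1273 op 0.0137 t 29.92
p -93.3 act -93.1 tz -0.068 F [ 2.2 -0.6  9.8] q7 -114 z 0.1273 op 0.0141 t 30.27
p -97.3 act -97.1 tz -0.117 F [ 2.8 -1.2 12.9] q7 -118 z 0.1272 op 0.0140 t 30.62
p -101.3 act -101.1 tz -0.090 F [ 1.6 -2.1 13. ] q7 -122 z 0.1272 op 0.0141 t 30.97
p -105.3 act -105.1 tz -0.067 F [ 0.7 -1.6 16. ] q7 -126 z 0.1271 op 0.0142 t 31.32
p -109.3 act -109.1 tz -0.069 F [-0.4 -1.5 16.9] q7 -130 z 0.1271 op 0.0140 t 31.67
p -113.3 act -113.1 tz -0.063 F [-0.4 -1.5 18.6] q7 -134 z 0.1271 op 0.0135 t 32.02
p -117.3 act -117.1 tz -0.066 F [-1.  -2.2 21.1] q7 -137 z 0.1271 op 0.0140 t 32.37
```

The torque peaked near 0.25 N·m and broke away at p ≈ −86°, while the descent stopped at about −80°. Total slip is now about 37° (0.65 rad), so there has been exactly one click. I release and retreat.

Run:
```python
from turn import *
p=env.get_obs()["eef_pos"]
env.move_gripper(.034)
env.move_linear([p[0],p[1],.23],speed=.12)
env.move_ptp([.47,.20,.26],down(-60));env.pause(.4)
print(env.get_obs()["clock"])
c=env.camera("top");s=env.camera("scene")
A=cv2.resize(c["color"][150:320,240:420],None,fx=2.2,fy=2.2,interpolation=2);B=cv2.resize(s["color"][200:370,260:440],None,fx=2.2,fy=2.2,interpolation=2)
cv2.imwrite("pics/fin.png",np.hstack([A,B])[...,::-1])
```

```text
34.9167
```

View pics/fin.png

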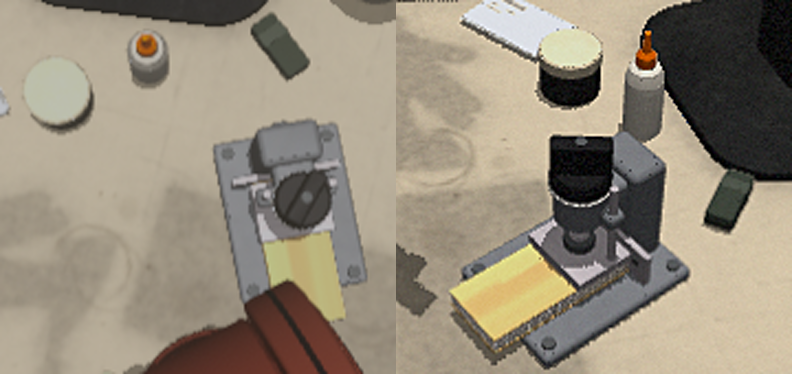

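The pad is clamped at the stop with the platen down on it. The bottle (147,50) and jar (57,90) are undisturbed, and the robot is clear of everything.

```bash
python3 -c "
from station import env
print(env.close_job())"
```

```text
the job is handed in; nothing more can be done
None
```

The job is handed in: by camera and torque readings, the pad is clamped against the back stop, about 1 mm off centre, after one clutch click, with the bottle and jar where they were; the official verdict was not shown.

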